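# Shut the sample case and snap its cap on

## Task

Close up the sample case on the counter: first press its hinged lid fully shut, past the catch, so that the hasp drops round the stud in front. Then take the loose black snap cap by its knob, set it upright over the stud and press it straight down until it clicks and sits fully home, and keep pressing after the click: finish with the gripper still holding the cap and pushing it firmly down. Leave the other things on the counter where they are.

Things in the scene. Friction and masses are not known exactly. Their poses are not given: they have to be found in the camera images.
- case: Dark wooden sample case, fixed to the counter: box 160 mm front to back, 180 mm wide, 60 mm high when shut. Origin: centre of its underside; z up, x points from the stud in front to the hinge at the back (yaw within 0.25 rad of straight ahead). The lid's hinge axis runs along y at x = +80, z = 50 mm. A block 44 x 50 mm, 50 mm high, before the box carries the stud at x = -105 mm.
- case_lid (a joint): Lid angle, rad: 0 shut, grows as it opens. Wooden frame with a clear pane, 10 mm thick, 160 mm from hinge to front edge; a steel hasp with a 36 mm square hole reaches on to 211 mm. The stiff hinge stays where it is left. Over the last 0.09 rad a spring catch resists: about 10 N down at lid_press to get past, then it gives way and the lid goes home.
- lid_press (a point): Point on the top face of the lid's wooden front rail, in the middle of its width, 120 mm from the hinge: a good place to press down. It moves with the lid; at lid angle 0 it is 60 mm above the counter.
- stud_seat (a point): Top centre of the collar (28 mm diameter) at the stud's foot, 60 mm above the counter, on the stud's axis: here the cap's underside comes to rest. The stud rises 23 mm above it, 16 mm diameter, tapered tip; three spring balls stand out to 24 mm diameter, 9.5 mm above it. The shut hasp's top lies 4.5 mm below it.
- cap_mid (a point): On the axis of the loose black cap, 28 mm above its underside. It stands upright: skirt 44 mm diameter, 30 mm high, open below (20 mm mouth, wider cavity 26 mm deep), then a ribbed knob 26 mm diameter, 26 mm high; about 60 g. On the stud it meets the balls 14 mm above the seat; about 8 N pushes it past; the force drops some 8 mm above the seat, then it rests on the collar.
- cap_base (a point): Centre of the cap's underside (its axis is the cap's z axis).
- balm_tin: Bystander: low glass tin with a black lid, 59 mm diameter, 41 mm high; origin at the centre of its underside.
- glass_candle: Bystander: open glass tumbler with a candle, 60 mm diameter, 60 mm high; origin at the centre of its underside.
- tape_roll: Bystander: roll of paper tape lying flat, 96 mm diameter, 25 mm high; origin at the centre of its underside.
- scissors: Bystander: scissors lying flat, 199 mm long, 9 mm high; origin at the centre of the underside.
- pen_marker: Bystander: marker pen lying flat, 135 mm long, 16 mm thick; origin at the centre of its underside.
Mind the look-alikes: they are no part of the job. What is shaped like the part that bears cap_mid but orange is not meant.

How it is judged:
On the way, in this order (a step that is already met when the one before it is completed fails the run):
1. the lid is pressed shut past its catch (value of joint case_lid below 0.02 rad), for 0.2 s.
2. the cap is snapped fully home on the stud (z of cap_base in the frame of stud_seat below 0.0015 m and horizontal distance between cap_base and stud_seat below 0.004 m and angle between cap_base's own z axis and vertical below 0.12 rad and value of joint case_lid below 0.02 rad), for 0.1 s.
At the end, for the whole second after the job is handed in: Lid below 0.02 rad; the cap upright on the collar (underside within 1.5 mm of the seat, within 4 mm of the stud axis, tilt under 0.12 rad); through the last second the fingers touch it with over 3 N and it is pressed onto the case with over 4 N (all of step 2 and z of cap_base in the frame of stud_seat above -0.004 m and contact force between cap and case above 4 N and contact force between the fingers and cap above 3 N); the arm keeps its last pose, push and grip.
It fails at once if a bystander is pushed more than 30 mm from its place (distance of any of balm_tin, glass_candle, tape_roll, scissors, pen_marker from where it was at the start of the episode above 0.03 m).
It also fails if it takes over 48 s, if anything falls off the work surface, if the arm or the gripper's body presses on something with over 40 N, if the wrist force passes 120 N, or if a joint passes its speed limit or range.

## Robot

A 7-joint arm with a two-finger parallel gripper is mounted at the origin on a cart in front of the work surface, level with it; the furniture and walls round the work are solid. World frame = base frame: x ahead of the robot, y to its left, z up, the work surface at z = 0. Lengths are in m, angles in rad, forces in N, time in s.
With the tool pointing down it reaches from about 0.425 to 0.95 m from the base axis. Payload 4.7 kg.
Tool frame: the origin (TCP) lies midway between the tips of the shut fingers; the grasp point (between the pads) lies 19 mm behind it (ctrl.hold_point_z is the distance from the TCP to the grasp point, in m); y points along the fingers, z is the direction in which the jaws open and shut, and the axes are right-handed (so a half turn about y gives the same grasp; the last joint's range is limited). The gripper opens to 87 mm and grips with 3 to 60 N. Pads are 19 mm wide; open, the fingers measure 117 mm over their backs; the gripper's body (75 mm by 190 mm) begins 51 mm behind the grasp point.
Start: joints at [-1.24, 0.469, -0.049, 1.532, 0.024, 1.141, -0.082], TCP at [0.238, 0.632, 0.223] pointing down, gripper open.
Joint ranges: [-2.59, 2.59], [-0.33, 1.99], [-1.39, 1.29], [0.1, 2.45], [-1.04, 4.18], [0.21, 1.99], [-2.66, 2.66]. Speed limits (rad/s): [2.57, 2.57, 3.14, 3.14, 3.14, 3.14, 3.14].

## Interface

Orientations are given as a 3x3 rotation matrix whose columns are the frame's x, y, z axes.
In Python, from cell import ctrl gives the robot as it stands.
- The arm moves only by the tool jog_arm, never from a script. Its argument "commands" is a list of rows, each a list of 7 numbers: the turn, a rotation vector about the world's x, y, z in rad, then the shift along the world's x, y, z in m, then the finger opening in m, from 0 to 0.087. In form: [[ax, ay, az, x, y, z, jaw], ...]. A call has 1 to 5 rows; each row is the pose to reach, as a shift and turn from the pose commanded when the call began; what a row does not reach only later rows make up. A row lasts 1/12 s, in which the tool goes at most 41.7 mm and 7.16 degrees, less where a joint would pass 70% of its speed; a pose out of reach is approached as far as the arm can. A call with a gripper value outside its range is refused whole. The fingers move at their own pace and stop on an object; "squeeze" is the grip in N (left out, the last holds). Time passes only in rows, so rows that repeat a pose let the fingers close. It gives the time, the measured TCP pose, the force and the opening at its end, in the units of the state.
- ctrl.get_state(): the state, without advancing time (a new reading comes with each control period).
- ctrl.read_camera(name): name is "side" or "top" or "wrist"; returns the picture (420x560x3 uint8, blue, green, red); there is no depth.
- ctrl.camera_params(name): a dict with "intrinsics" (3x3 intrinsics, pixels), "k1" (the pictures are not rectified: a ray, as slopes to the right and down, at radius r is drawn at 1 + k1 r^2 times it, then the intrinsics apply), "world_to_cam" (4x4, takes a point from world to camera coordinates). Camera axes: x right, y down, z forward; pixel columns grow to the right and rows downward; lengths in m; the calibration is good to about 2 mm. A picture is of the moment at which its call begins: read the wrist's pose just before it. camera_params takes no time and is no camera call; for the wrist camera it gives the pose at the moment of the call.
- ctrl.job_done(): hands the job in, once; it reports no verdict.
The state is a dict: "time": time; "qpos": joint angles; "qd": joint speeds; "effort": joint torques, N m; "eef_pos": TCP position; "tool_rot": TCP orientation; "force": force on the tool from outside, world axes, zero at the start; "torque": the same for the moment, N m; "opening": opening from 0.0 (shut) to 1.0 (fully open).
Only numpy, scipy, OpenCV 4.12 (cv2) and the standard library are available. Lean on these libraries where they do the work, as an engineer would, in place of code of your own. Each camera call takes 0.05 s, during which the arm holds its last target. There are 200 camera calls.

## Working session

There is one attempt and no reset: what is moved stays moved. The work goes in short steps, Python scripts to look and compute and a tool call to move; the robot and the scene stay as the last step left them, time stands still between calls to the robot, and variables do not carry over. Pictures are saved under pics/ and viewed, about 8 in all and at most 12, crops included, and the job is handed in when it is done.

Besides the shell and the picture viewer there is one more tool, called after "Call:" in YAML: its name, and indented under it one key for each argument. jog_arm: Moves the arm, as the interface text tells. Its arguments: {"type":"object","properties":{"commands":{"type":"array"},"squeeze":{"type":"number"}},"required":["commands"]}

```bash
mkdir -p pics; cat > h.py <<'E'
import numpy as np, cv2
from cell import ctrl
def par(n):
    p=ctrl.camera_params(n); return np.array(p["intrinsics"]),p["k1"],np.array(p["world_to_cam"])
def ray(n,u,v,P=None):
    K,k1,T=P or par(n)
    d=cv2.undistortPoints(np.array([[[u,v]]],float),K,np.array([k1,0,0,0,0.]),None,None,None)[0,0]
    R=T[:3,:3]; return -R.T@T[:3,3], R.T@np.array([d[0],d[1],1.])
def onz(n,u,v,z,P=None):
    o,d=ray(n,u,v,P); return o+d*(z-o[2])/d[2]
def proj(n,X,P=None):
    K,k1,T=P or par(n)
    r,_=cv2.Rodrigues(T[:3,:3]); return cv2.projectPoints(np.atleast_2d(np.array(X,float)),r,T[:3,3],K,np.array([k1,0,0,0,0.]))[0][:,0]
def two(rays):
    A=0;b=0
    for o,d in rays:
        d=d/np.linalg.norm(d);M=np.eye(3)-np.outer(d,d);A=A+M;b=b+M@o
    return np.linalg.solve(A,b)
def snap(n,f):
    P=par(n); im=ctrl.read_camera(n); cv2.imwrite(f,im); return im,P
E
python3 - <<'E'
from h import *
np.set_printoptions(precision=4,suppress=True)
s=ctrl.get_state();print(s)
a,_=snap("top","pics/top0.png");b,_=snap("side","pics/side0.png")
for n in("top","side","wrist"):
    K,k,T=par(n);print(n,K[0,0],k,-T[:3,:3].T@T[:3,3],T[2,:3])
E
```

```text
{'time': 0.0, 'qpos': array([-1.2399,  0.4695, -0.0486,  1.5337,  0.0241,  1.141 , -0.0823]), 'qd': array([-0.0009,  0.0002,  0.0005, -0.0015, -0.    , -0.0003,  0.0012]), 'effort': array([ -0.0007, -50.7978,  -0.0804, -23.6151,  -0.0612,   0.0381,
         0.0002]), 'eef_pos': array([0.2374, 0.6312, 0.2215]), 'tool_rot': array([[ 0.936 , -0.0006,  0.3521],
       [-0.3521, -0.0019,  0.936 ],
       [ 0.0001, -1.    , -0.002 ]]), 'force': array([-0.0842,  0.0511, -0.2343]), 'torque': array([ 0.0046, -0.0213,  0.0181]), 'opening': 0.9994418446210965}
top 446.2671286011468 -0.13413907290442295 [0.2413 0.0428 1.5037] [ 0.1835  0.0091 -0.983 ]
side 529.3850314663986 0.06121062961381139 [-0.0798 -0.8655  0.8896] [ 0.433   0.6624 -0.6113]
wrist 378.04761080274426 0.01189479454442951 [0.1755 0.6545 0.3837] [ 0.2251 -0.0867 -0.9705]
```

View pics/top0.png

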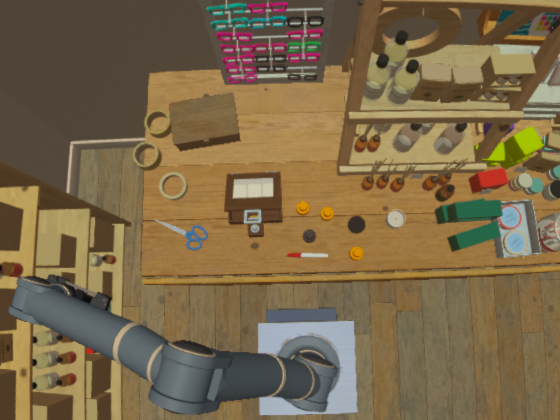

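View pics/side0.png

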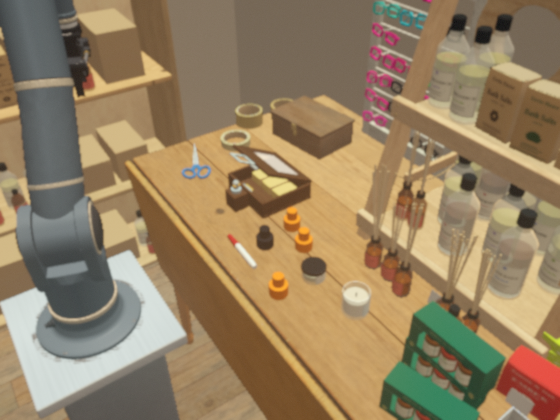

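The top view shows the open case at about (253,200), with its stud near (255,228). Two things are dark: a small knobbed one at (309,236), or (265,238) in the side view, and a flat disc at (356,225), or (313,270), which is the balm tin. The orange look-alikes are at (303,208), (327,213) and (357,253). The knobbed black one fits the cap; I'll check it in an enlarged crop.

```bash
python3 - <<'E'
from h import *
a=cv2.imread("pics/top0.png");b=cv2.imread("pics/side0.png")
A=cv2.resize(a[165:265,215:345],None,fx=4.6,fy=4.6,interpolation=2)
B=cv2.resize(b[140:265,210:330],None,fx=460/125,fy=460/125,interpolation=2)
A=A[:,:]; W=np.hstack([cv2.resize(A,(400,308)),np.zeros((308,1,3),np.uint8)])
B=cv2.resize(b[140:265,210:330],(399,415))
c=np.zeros((415,800,3),np.uint8);c[:308,:401]=W;c[:,401:]=B
cv2.imwrite("pics/crop1.png",c)
np.set_printoptions(precision=4,suppress=True)
for n,im,ct in(("top",a,(309,236)),("side",b,(265,238))):
    m=(im.max(2)<70).astype(np.uint8)
    k,l,s,c=cv2.connectedComponentsWithStats(m)
    for i in range(1,k):
        if np.hypot(*(c[i]-ct))<20 and s[i,4]>15: print(n,s[i],c[i])
r=[ray("top",309,236.),ray("side",265,237.5)]
print(two(r)); print(onz("top",309,236,.03),onz("side",265,237.5,.028))
print("stud",two([ray("top",255,228),ray("side",236,184)]),onz("top",255,228,.083))
E
```

```text
top [305 235   9   7  38] [309.0263 238.4474]
[ 0.4331 -0.0205  0.0266]
[ 0.4322 -0.0201  0.03  ] [ 0.4327 -0.022   0.028 ]
stud [0.4568 0.1556 0.0767] [0.4558 0.1551 0.083 ]
```

View pics/crop1.png

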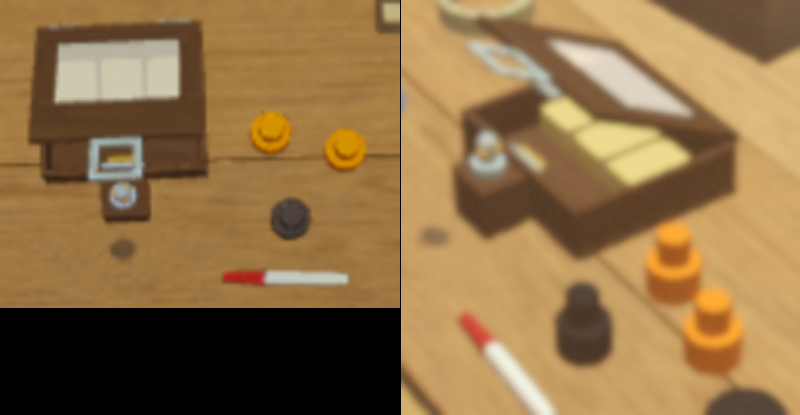

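```bash
python3 - <<'E'
from h import *
np.set_printoptions(precision=4,suppress=True)
t=lambda x,y:(215+x/3.077,165+y/3.08); s=lambda x,y:(210+(x-401)/3.325,140+y/3.32)
H=two([ray("top",*t(116,158)),ray("side",*s(512,65))]);print("hasp",H)
f=[onz("top",*t(45,180),.05),onz("top",*t(207,175),.05)];print("front",f); d=f[0]-f[1];print(np.linalg.norm(d),"yaw",np.arctan2(-d[0],d[1]))
print("cap knob top",onz("top",*t(290,211),.056),"skirt",onz("top",*t(290,217),.03))
a=cv2.imread("pics/side0.png");cv2.imwrite("pics/side_case.png",cv2.resize(a[130:220,215:325],(770,600*0+630)[:2])[:600])
E
```

```text
hasp [0.4841 0.1569 0.1425]
front [array([0.4781, 0.2417, 0.05  ]), array([0.479 , 0.0673, 0.05  ])]
0.17442791760979548 yaw 0.005454388337477327
cap knob top [ 0.437  -0.0201  0.056 ] skirt [ 0.434 -0.021  0.03 ]
```

View pics/side_case.png

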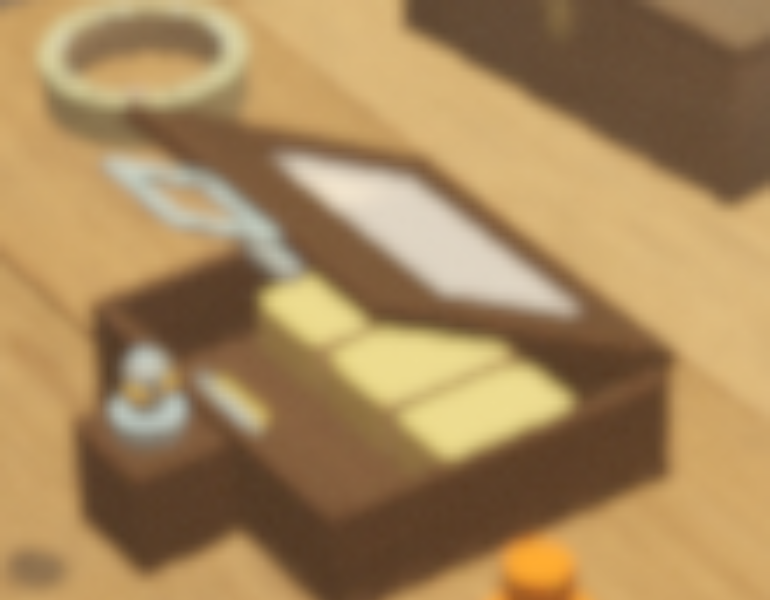

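The candidate at (309,236) in the top view, or (265,238) in the side view, is matte black with a skirt and a knob, so it is the cap. It stands at about (0.434, -0.021). The stud is at about (0.457, 0.156). The hasp hole at z≈0.14 puts the lid about 0.5 rad open, with the case yaw near 0. Next I'll go above lid_press with the fingers shut.

Call:
jog_arm:
  commands:
    - [0,0,0.07,0.021,-0.034,0,0]
    - [0,0,0.14,0.043,-0.068,0,0]
    - [0,0,0.21,0.064,-0.101,0,0]
    - [0,0,0.28,0.086,-0.135,0,0]
    - [0,0,0.35,0.107,-0.169,0,0]
  squeeze: 30

```text
time: 0.52
eef_pos: [0.3453, 0.4608, 0.2221]
tool_rot: [[1.0, -0.0, 0.006], [-0.006, -0.001, 1.0], [-0.0, -1.0, -0.001]]
force: [1.2, 0.3, -0.1]
opening: 0.703
```

Call:
jog_arm:
  commands:
    - [0,0,0,0.021,-0.034,0,0]
    - [0,0,0,0.043,-0.068,0,0]
    - [0,0,0,0.064,-0.101,0,0]
    - [0,0,0,0.086,-0.135,0,0]
    - [0,0,0,0.107,-0.169,0,0]

```text
time: 0.93
eef_pos: [0.4522, 0.2918, 0.2224]
tool_rot: [[1.0, -0.0, 0.01], [-0.01, -0.0, 1.0], [-0.0, -1.0, -0.0]]
force: [0.6, 0.5, -0.5]
opening: 0.325
```

Call:
jog_arm:
  commands:
    - [0,0,0,0.023,-0.034,0,0]
    - [0,0,0,0.046,-0.068,0,0]
    - [0,0,0,0.07,-0.102,0,0]
    - [0,0,0,0.093,-0.136,0,0]
    - [0,0,0,0.093,-0.136,0,0]

```text
time: 1.35
eef_pos: [0.549, 0.1477, 0.2225]
tool_rot: [[1.0, 0.003, 0.023], [-0.023, -0.005, 1.0], [0.003, -1.0, -0.005]]
force: [-0.0, -1.1, 0.9]
opening: 0.017
```

```bash
python3 - <<'E'
from h import *
np.set_printoptions(precision=4,suppress=True)
im,P=snap("wrist","pics/w1.png"); np.save("pics/w1.npy",P[2]); s=ctrl.get_state(); print(s["eef_pos"],s["opening"])
hx=.642;L=lambda r,h,th:[hx-r*np.cos(th)+h*np.sin(th),.156,.05+r*np.sin(th)+h*np.cos(th)]
print("stud pred",proj("wrist",[.457,.156,.083],P), "hasp",proj("wrist",[L(211,.01,.5) if 0 else L(.211,.005,.5),L(.12,.01,.5)],P))
E
```

```text
[0.5468 0.1521 0.2222] 0.010924245124344603
stud pred [[286.3992  76.4094]] hasp [[288.8359  69.197 ]
 [289.3283 195.1234]]
```

View pics/w1.png

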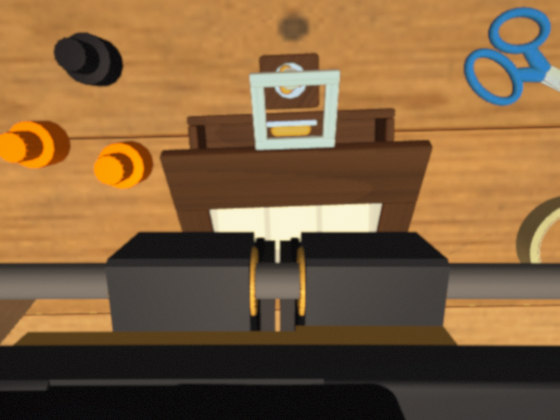

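Call:
jog_arm:
  commands:
    - [0,0,0,-0.022,0,0,0]
    - [0,0,0,-0.022,0,-0.035,0]
    - [0,0,0,-0.022,0,-0.07,0]
    - [0,0,0,-0.022,0,-0.085,0]
    - [0,0,0,-0.022,0,-0.095,0]

```text
time: 1.82
eef_pos: [0.5202, 0.1586, 0.1251]
tool_rot: [[1.0, -0.005, 0.008], [-0.008, -0.001, 1.0], [-0.005, -1.0, -0.001]]
force: [-1.2, 0.1, 1.2]
opening: 0.003
```

Call:
jog_arm:
  commands:
    - [0,0,0,0,0,-0.01,0]
    - [0,0,0,0,0,-0.02,0]
    - [0,0,0,0,0,-0.03,0]
    - [0,0,0,0,0,-0.04,0]
    - [0,0,0,0,0,-0.05,0]

```text
time: 2.23
eef_pos: [0.5229, 0.1581, 0.0771]
tool_rot: [[1.0, 0.001, 0.01], [-0.01, 0.001, 1.0], [0.001, -1.0, 0.001]]
force: [-0.3, 0.1, 0.8]
opening: 0.002
```

Call:
jog_arm:
  commands:
    - [0,0,0,0,0,-0.005,0]
    - [0,0,0,0,0,-0.01,0]
    - [0,0,0,0,0,-0.014,0]
    - [0,0,0,0,0,-0.018,0]
    - [0,0,0,0,0,-0.02,0]

```text
time: 2.65
eef_pos: [0.5227, 0.1579, 0.0599]
tool_rot: [[1.0, -0.001, 0.01], [-0.01, 0.0, 1.0], [-0.001, -1.0, 0.0]]
force: [-11.8, -3.9, 38.3]
opening: 0.007
```

Call:
jog_arm:
  commands:
    - [0,0,0,0,0,-0.002,0]
    - [0,0,0,0,0,-0.002,0]
    - [0,0,0,0,0,-0.002,0]
    - [0,0,0,0,0,0.0,0]
    - [0,0,0,0,0,0.01,0]

```text
time: 3.07
eef_pos: [0.5222, 0.1576, 0.0677]
tool_rot: [[1.0, -0.0, 0.01], [-0.01, -0.0, 1.0], [-0.0, -1.0, -0.0]]
force: [0.0, -0.5, -0.2]
opening: 0.003
```

Call:
jog_arm:
  commands:
    - [0,0,0,0,0,0.03,0]
    - [0,0,0,0,0,0.06,0]
    - [0,0,0,0,0,0.1,0.08]
    - [0,0,0,0,0,0.14,0.08]
    - [0,0,0,0,0,0.14,0.08]

```text
time: 3.48
eef_pos: [0.5279, 0.1593, 0.2158]
tool_rot: [[1.0, 0.015, 0.01], [-0.01, 0.006, 1.0], [0.015, -1.0, 0.006]]
force: [1.5, 1.2, 0.1]
opening: 0.15
```

```bash
python3 - <<'E'
from h import *
np.set_printoptions(precision=4,suppress=True)
im,P=snap("wrist","pics/w2.png"); np.save("pics/w2.npy",P[2]); s=ctrl.get_state(); print(s["eef_pos"],s["opening"],s["force"])
print("stud",proj("wrist",[[.457,.156,.083],[.457,.156,.06]],P))
snap("side","pics/side1.png");snap("top","pics/top1.png")
E
```

```text
[0.5261 0.1587 0.2124] 0.19529856121682568 [ 0.4655 -0.7461 -0.2471]
stud [[270.9179 103.2238]
 [271.1916 103.4355]]
```

View pics/w2.png

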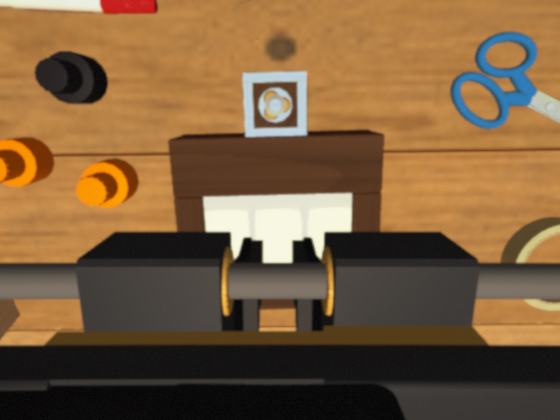

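The lid is down, with the hasp lying round the stud and the stud centred at about (275,104). The hasp frame runs from (245,72) to (307,135). The cap's knob is at (54,76), untouched.

```bash
python3 - <<'E'
from h import *
np.set_printoptions(precision=4,suppress=True)
K,k,_=par("wrist");P=(K,k,np.load("pics/w2.npy"));im=cv2.imread("pics/w2.png")
r=im[80:130,252:300];m=cv2.inRange(r.min(2),0,255)*0+((r.max(2)>110)*255).astype(np.uint8)
n,l,s,c=cv2.connectedComponentsWithStats(m)
for i in range(1,n):
    if s[i,4]>60:print(s[i],c[i]+[252,80])
g=((im.astype(int)[...,0]>im[...,2].astype(int)-5)&(im.min(2)>110)).astype(np.uint8)[60:145,235:315]
n,l,s,c=cv2.connectedComponentsWithStats(g);i=1+np.argmax(s[1:,4]);print("hasp",s[i]+[235,60,0,0,0],c[i]+[235,60])
for z in(.06,.083):print("stud",onz("wrist",275,104,z,P))
print("hasp c",onz("wrist",275.8,103.5,.0555,P))
q=[onz("wrist",u,v,.0555,P) for u,v in((245,73),(306,71),(307,134),(245,136))];print(np.array(q),np.mean(q,0))
m=(im[:,:150].max(2)<75).astype(np.uint8)[40:120];n,l,s,c=cv2.connectedComponentsWithStats(m);i=1+np.argmax(s[1:,4]);print("cap",s[i]+[0,40,0,0,0],c[i]+[0,40])
print("knob",onz("wrist",52,75,.056,P))
E
```

```text
[  0   0  48  50 592] [277.1689 104.4071]
[   5    7   36   37 1031] [274.8264 104.5858]
hasp [ 243   72   64   66 1942] [275.121  103.9331]
stud [0.4575 0.1591 0.06  ]
stud [0.4576 0.1591 0.083 ]
hasp c [0.4571 0.1597 0.0555]
[[0.4332 0.1353 0.0555]
 [0.4322 0.1843 0.0555]
 [0.4819 0.1856 0.0555]
 [0.483  0.1336 0.0555]] [0.4576 0.1597 0.0555]
cap [  36   52   71   51 2772] [72.1461 77.3846]
knob [ 0.4336 -0.0184  0.056 ]
```

Call:
jog_arm:
  commands:
    - [0,0,0,-0.005,-0.038,0,0.08]
    - [0,0,0,-0.01,-0.076,0,0.08]
    - [0,0,0,-0.015,-0.114,0,0.08]
    - [0,0,0,-0.02,-0.15,0,0.08]
    - [0,0,0,-0.02,-0.178,0,0.08]

```text
time: 4.05
eef_pos: [0.5003, -0.0235, 0.2057]
tool_rot: [[1.0, -0.004, 0.012], [-0.012, -0.001, 1.0], [-0.004, -1.0, -0.001]]
force: [0.2, 0.0, 0.2]
opening: 0.666
```

Call:
jog_arm:
  commands:
    - [0,0,0,0,0,0,0.08]
    - [0,0,0,0,0,0,0.08]
    - [0,0,0,0,0,0,0.08]
    - [0,0,0,0,0,0,0.08]

```text
time: 4.38
eef_pos: [0.5024, -0.0186, 0.2066]
tool_rot: [[1.0, -0.002, 0.007], [-0.007, 0.0, 1.0], [-0.002, -1.0, 0.0]]
force: [0.8, 0.3, 0.2]
opening: 0.9
```

```bash
python3 - <<'E'
from h import *
np.set_printoptions(precision=4,suppress=True)
im,P=snap("wrist","pics/w3.png"); np.save("pics/w3.npy",P[2]); s=ctrl.get_state(); print(s["eef_pos"],s["opening"],s["force"],s["qpos"])
print("cap pred",proj("wrist",[[.434,-.02,.056],[.434,-.02,.03],[.434,-.02,0]],P))
m=(im[:225].max(2)<75).astype(np.uint8);n,l,s,c=cv2.connectedComponentsWithStats(m)
for i in range(1,n):
    if s[i,4]>300:
        x,y,w,h=s[i,:4]; print("blob",s[i],c[i],"at z.03",onz("wrist",x+w/2-.5,y+h/2-.5,.03,P),"diam",np.linalg.norm(onz("wrist",x,c[i][1],.03,P)-onz("wrist",x+w,c[i][1],.03,P)))
E
```

```text
[ 0.5025 -0.0186  0.2068] 0.9065292885056563 [-0.3069  0.1299  0.4619] [-0.2133  0.2026  0.1932  1.962  -0.0469  0.9825  1.5659]
cap pred [[274.8797 109.9911]
 [275.0363 110.2236]
 [275.1896 110.451 ]]
blob [ 252   85   47   49 1839] [275.149  109.1039] at z.03 [ 0.433 -0.02   0.03 ] diam 0.04077261645049234
blob [ 367  113   97  112 2812] [415.6483 165.2656] at z.03 [0.4859 0.1055 0.03  ] diam 0.08682216169592306
blob [  60  115   71   67 3739] [ 94.7636 147.487 ] at z.03 [ 0.4654 -0.1799  0.03  ] diam 0.06257999957766024
blob [523 160  37  11 353] [541.4504 164.8895] at z.03 [0.4837 0.2174 0.03  ] diam 0.0327308472782621
```

View pics/w3.png

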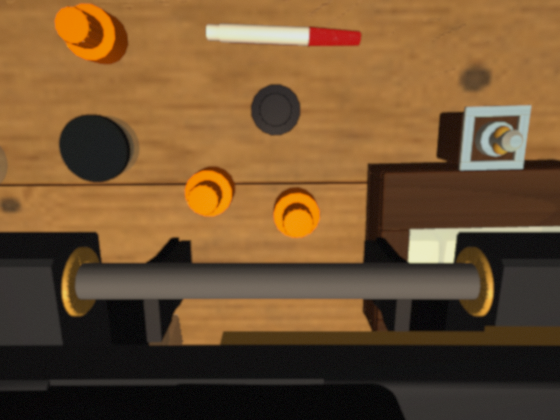

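The cap stands alone at (275,109), so (0.433, -0.020). That agrees with the first estimate. I'll go down onto the knob.

Call:
jog_arm:
  commands:
    - [0,0,0,-0.035,-0.001,-0.01,0.08]
    - [0,0,0,-0.069,-0.001,-0.03,0.08]
    - [0,0,0,-0.069,-0.001,-0.065,0.08]
    - [0,0,0,-0.069,-0.001,-0.1,0.08]
    - [0,0,0,-0.069,-0.001,-0.12,0.08]

```text
time: 4.85
eef_pos: [0.4316, -0.0199, 0.0852]
tool_rot: [[1.0, -0.003, 0.007], [-0.007, 0.0, 1.0], [-0.003, -1.0, 0.0]]
force: [-1.0, 0.3, -0.6]
opening: 0.92
```

Call:
jog_arm:
  commands:
    - [0,0,0,0,0,0,0.08]
    - [0,0,0,0,0,0,0.08]
    - [0,0,0,0,0,0,0.08]

```text
time: 5.1
eef_pos: [0.4348, -0.0206, 0.0886]
tool_rot: [[1.0, 0.002, 0.009], [-0.009, 0.0, 1.0], [0.002, -1.0, 0.0]]
force: [0.0, -0.1, 1.0]
opening: 0.924
```

Call:
jog_arm:
  commands:
    - [0,0,0,-0.001,0.0,-0.025,0.08]
    - [0,0,0,-0.001,0.0,-0.045,0.08]
    - [0,0,0,-0.001,0.0,-0.055,0.08]
    - [0,0,0,-0.001,0.0,-0.055,0.08]
    - [0,0,0,-0.001,0.0,-0.055,0.08]

```text
time: 5.52
eef_pos: [0.4338, -0.021, 0.0336]
tool_rot: [[1.0, 0.002, 0.01], [-0.01, 0.0, 1.0], [0.002, -1.0, 0.0]]
force: [0.4, -0.7, 0.4]
opening: 0.914
```

Call:
jog_arm:
  commands:
    - [0,0,0,0,0,0,0.02]
    - [0,0,0,0,0,0,0.02]
    - [0,0,0,0,0,0,0.02]
    - [0,0,0,0,0,0,0.01]
    - [0,0,0,0,0,0,0.01]
  squeeze: 45

```text
time: 5.93
eef_pos: [0.4329, -0.0212, 0.033]
tool_rot: [[1.0, 0.001, 0.01], [-0.01, 0.0, 1.0], [0.001, -1.0, 0.0]]
force: [-0.6, 1.0, 0.0]
opening: 0.627
```

Call:
jog_arm:
  commands:
    - [0,0,0,0,0,0,0]
    - [0,0,0,0,0,0,0]
    - [0,0,0,0,0,0,0]
    - [0,0,0,0,0,0,0]
    - [0,0,0,0,0,0,0]

```text
time: 6.35
eef_pos: [0.4326, -0.0212, 0.0325]
tool_rot: [[1.0, -0.0, 0.01], [-0.01, 0.0, 1.0], [-0.0, -1.0, 0.0]]
force: [0.4, 0.0, -0.9]
opening: 0.284
```

Call:
jog_arm:
  commands:
    - [0,0,0,0,0,0,0]
    - [0,0,0,0,0,0,0]
    - [0,0,0,0,0,0.02,0]
    - [0,0,0,0,0,0.055,0]
    - [0,0,0,0,0,0.09,0]

```text
time: 6.77
eef_pos: [0.4312, -0.0214, 0.1227]
tool_rot: [[1.0, -0.004, 0.01], [-0.01, -0.001, 1.0], [-0.004, -1.0, -0.001]]
force: [0.3, 0.8, -0.9]
opening: 0.287
```

Call:
jog_arm:
  commands:
    - [0,0,0,0,0.035,0.02,0]
    - [0,0,0,0.004,0.07,0.04,0]
    - [0,0,0,0.01,0.11,0.04,0]
    - [0,0,0,0.018,0.15,0.04,0]
    - [0,0,0,0.024,0.178,0.04,0]

```text
time: 7.18
eef_pos: [0.4567, 0.1608, 0.1633]
tool_rot: [[1.0, 0.002, 0.007], [-0.007, 0.002, 1.0], [0.002, -1.0, 0.002]]
force: [0.4, 0.5, -0.8]
opening: 0.283
```

Call:
jog_arm:
  commands:
    - [0,0,0,0,0,0,0]
    - [0,0,0,0,0,0,0]
    - [0,0,0,0,0,0,0]
    - [0,0,0,0,0,0,0]

```text
time: 7.52
eef_pos: [0.4563, 0.155, 0.1622]
tool_rot: [[1.0, -0.001, 0.012], [-0.012, -0.001, 1.0], [-0.001, -1.0, -0.001]]
force: [0.9, 0.4, -1.0]
opening: 0.287
```

```bash
python3 - <<'E'
from h import *
np.set_printoptions(precision=4,suppress=True)
s=ctrl.get_state(); im,P=snap("wrist","pics/w4.png"); np.save("pics/w4.npy",P[2]); print(s["eef_pos"],s["opening"],s["force"],s["tool_rot"])
b,Q=snap("side","pics/side2.png");t,R=snap("top","pics/top2.png")
e=s["eef_pos"]
print("cap px wrist",proj("wrist",[e-[0,0,.033],[.4575,.158,.083]],P),"side",proj("side",[e-[0,0,.033],[.4575,.158,.083]],Q))
c=np.zeros((420,800,3),np.uint8);c[:,:400]=im[:300,100:400][:,:].repeat(1,0)[:0] if 0 else cv2.resize(im[0:420,80:480],(400,420))
c[:,400:]=cv2.resize(b[105:225,180:294],(400,420),interpolation=2);cv2.imwrite("pics/c4.png",c)
E
```

```text
[0.4563 0.155  0.1622] 0.2871939837516556 [ 0.8903  0.3998 -0.9782] [[ 0.9999 -0.001   0.0122]
 [-0.0122 -0.0009  0.9999]
 [-0.001  -1.     -0.0009]]
cap px wrist [[277.485  238.2035]
 [281.9734 217.4428]] side [[234.632  167.6119]
 [235.5873 181.5282]]
```

View pics/c4.png

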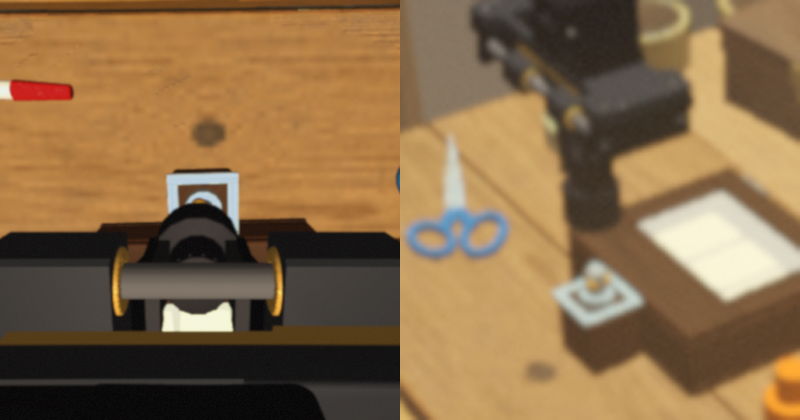

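The cap hangs upright in the jaws, and the shut hasp and stud show just beyond it. In the wrist view the stud sits slightly to the right of the cap, so I'll measure that offset.

```bash
python3 - <<'E'
from h import *
np.set_printoptions(precision=4,suppress=True)
K,k,_=par("wrist");P=(K,k,np.load("pics/w4.npy"));im=cv2.imread("pics/w4.png").astype(int)
for v in (178,182,190,195):
    g=np.where(im[v,220:350].min(1)>120)[0]+220; print(v,"hasp cols",g.min(),g.max())
for v in (215,220,225,230):
    row=im[v,200:360].max(1); d=np.where(row<60)[0]+200; print(v,"dark",d.min(),d.max())
print("hasp y at z.0555",[onz("wrist",c,182,.0555,P)[:2] for c in(247,283,319)],"back edge",onz("wrist",283,172,.0555,P))
for f,bx in(("side1",(215,130,60,90)),("side2",(215,160,45,40))):
    s=cv2.imread(f"pics/{f}.png").astype(int);x,y,w,h=bx;r=s[y:y+h,x:x+w]
    m=((r[...,0]>r[...,2]-8)&(r.min(2)>120)).astype(np.uint8);n,l,st,c=cv2.connectedComponentsWithStats(m);i=1+np.argmax(st[1:,4]);print(f,st[i],c[i]+[x,y],"on z.0555",onz("side",*(c[i]+[x,y]),.0555))
t=cv2.imread("pics/top1.png").astype(int)
r=t[200:250,235:275];m=((r[...,0]>r[...,2]-8)&(r.min(2)>120)).astype(np.uint8);n,l,st,c=cv2.connectedComponentsWithStats(m);i=1+np.argmax(st[1:,4]);print("top",st[i],c[i]+[235,200],onz("top",*(c[i]+[235,200]),.0555))
E
```

```text
178 hasp cols 246 318
182 hasp cols 246 318
190 hasp cols 247 318
195 hasp cols 247 318
215 dark 249 306
220 dark 245 359
225 dark 200 359
230 dark 200 359
hasp y at z.0555 [array([0.4383, 0.1333]), array([0.4387, 0.1592]), array([0.439 , 0.1852])] back edge [0.4314 0.1593 0.0555]
side1 [ 10  54  23  13 128] [236.0469 190.3672] on z.0555 [0.4561 0.1565 0.0555]
side2 [ 10  24  23  13 131] [236.     190.3511] on z.0555 [0.456  0.1567 0.0555]
top [37  4  2  1  2] [272.5 204. ] [0.5388 0.0983 0.0555]
```

Call:
jog_arm:
  commands:
    - [0,0,0,0.001,0.003,0,0]
    - [0,0,0,0.001,0.003,-0.012,0]
    - [0,0,0,0.001,0.003,-0.024,0]
    - [0,0,0,0.001,0.003,-0.034,0]
    - [0,0,0,0.001,0.003,-0.04,0]
  squeeze: 60

```text
time: 8.08
eef_pos: [0.4571, 0.1594, 0.1215]
tool_rot: [[1.0, -0.001, 0.01], [-0.01, -0.001, 1.0], [-0.001, -1.0, -0.001]]
force: [-0.2, 0.3, -0.2]
opening: 0.281
```

Call:
jog_arm:
  commands:
    - [0,0,0,0,0,0,0]
    - [0,0,0,0,0,0,0]
    - [0,0,0,0,0,0,0]
    - [0,0,0,0,0,0,0]

```text
time: 8.42
eef_pos: [0.4581, 0.16, 0.1231]
tool_rot: [[1.0, 0.001, 0.01], [-0.01, 0.001, 1.0], [0.001, -1.0, 0.001]]
force: [-0.3, -0.0, -1.1]
opening: 0.286
```

```bash
python3 - <<'E'
from h import *
np.set_printoptions(precision=4,suppress=True)
s=ctrl.get_state(); print(s["eef_pos"],s["force"],s["opening"])
b,Q=snap("side","pics/side3.png");im,P=snap("wrist","pics/w5.png");e=s["eef_pos"]
print(proj("side",[e-[0,0,.033],[.457,.158,.083]],Q))
c=np.zeros((420,800,3),np.uint8);c[:,:400]=cv2.resize(im[140:310,200:362],(400,420))
c[:,400:]=cv2.resize(b[145:215,202:269],(400,420),interpolation=2);cv2.imwrite("pics/c5.png",c)
E
```

```text
[0.4581 0.16   0.1231] [-0.3093 -0.0026 -1.052 ] 0.2855586689657441
[[235.2237 178.8883]
 [235.4239 181.5904]]
```

View pics/c5.png

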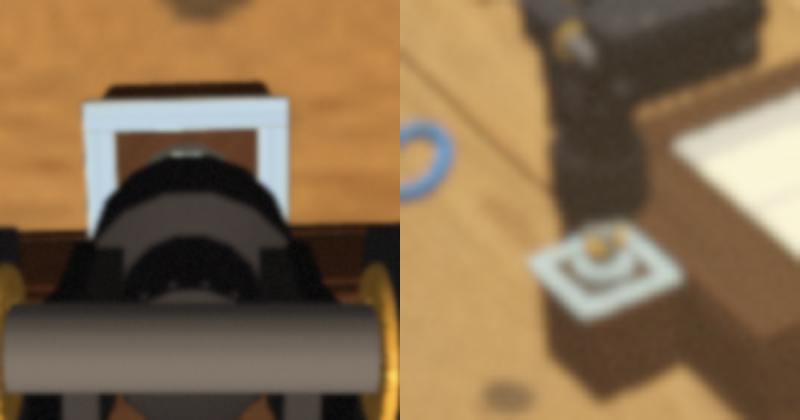

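The cap is just above the stud tip, about 1–2 mm too far to +y in both views. I'll nudge it and lower gently, watching the force.

Call:
jog_arm:
  commands:
    - [0,0,0,0,-0.002,0,0]
    - [0,0,0,0,-0.002,-0.003,0]
    - [0,0,0,0,-0.002,-0.006,0]
    - [0,0,0,0,-0.002,-0.009,0]
    - [0,0,0,0,-0.002,-0.012,0]

```text
time: 8.93
eef_pos: [0.4575, 0.1578, 0.1101]
tool_rot: [[1.0, -0.0, 0.01], [-0.01, -0.0, 1.0], [-0.0, -1.0, -0.0]]
force: [-0.3, 1.4, -0.5]
opening: 0.284
```

Call:
jog_arm:
  commands:
    - [0,0,0,0,0,0,0]
    - [0,0,0,0,0,0,0]

```text
time: 9.1
eef_pos: [0.4574, 0.1578, 0.1102]
tool_rot: [[1.0, -0.001, 0.01], [-0.01, -0.0, 1.0], [-0.001, -1.0, -0.0]]
force: [0.1, 0.5, -0.4]
opening: 0.285
```

The underside is 5 mm below the stud tip with no force, so the stud is in the mouth. Now I'll press down.

Call:
jog_arm:
  commands:
    - [0,0,0,0,0,-0.004,0]
    - [0,0,0,0,0,-0.008,0]
    - [0,0,0,0,0,-0.011,0]
    - [0,0,0,0,0,-0.014,0]
    - [0,0,0,0,0,-0.016,0]

```text
time: 9.52
eef_pos: [0.4574, 0.1582, 0.094]
tool_rot: [[1.0, -0.0, 0.009], [-0.009, 0.0, 1.0], [-0.0, -1.0, 0.0]]
force: [0.3, -0.5, -0.6]
opening: 0.286
```

Call:
jog_arm:
  commands:
    - [0,0,0,0,0,-0.001,0]
    - [0,0,0,0,0,-0.002,0]
    - [0,0,0,0,0,-0.003,0]
    - [0,0,0,0,0,-0.003,0]

```text
time: 9.85
eef_pos: [0.4576, 0.1575, 0.0924]
tool_rot: [[1.0, -0.001, 0.01], [-0.01, -0.0, 1.0], [-0.001, -1.0, -0.0]]
force: [-3.3, -1.1, 9.3]
opening: 0.286
```

Call:
jog_arm:
  commands:
    - [0,0,0,0,0,-0.0007,0]
    - [0,0,0,0,0,-0.0014,0]
    - [0,0,0,0,0,-0.0014,0]
    - [0,0,0,0,0,-0.0014,0]
    - [0,0,0,0,0,-0.0014,0]

```text
time: 10.27
eef_pos: [0.4578, 0.1575, 0.0924]
tool_rot: [[1.0, -0.0, 0.01], [-0.01, 0.0, 1.0], [-0.0, -1.0, 0.0]]
force: [-6.4, -1.5, 19.4]
opening: 0.287
```

```bash
python3 - <<'E'
from h import *
np.set_printoptions(precision=4,suppress=True)
b,Q=snap("side","pics/side4.png");im,P=snap("wrist","pics/w6.png")
s=ctrl.get_state(); print(s["time"],s["eef_pos"],s["force"],s["opening"],s["qd"])
c=np.zeros((420,800,3),np.uint8);c[:,:400]=cv2.resize(im[140:310,200:362],(400,420))
c[:,400:]=cv2.resize(b[145:215,202:269],(400,420),interpolation=2);cv2.imwrite("pics/c6.png",c)
E
```

```text
10.3667 [0.4578 0.1575 0.0923] [-5.8184 -2.2283 19.8884] 0.28368365352733604 [ 0.0009  0.0012 -0.0008 -0.0012  0.0014 -0.0008 -0.0015]
```

View pics/c6.png

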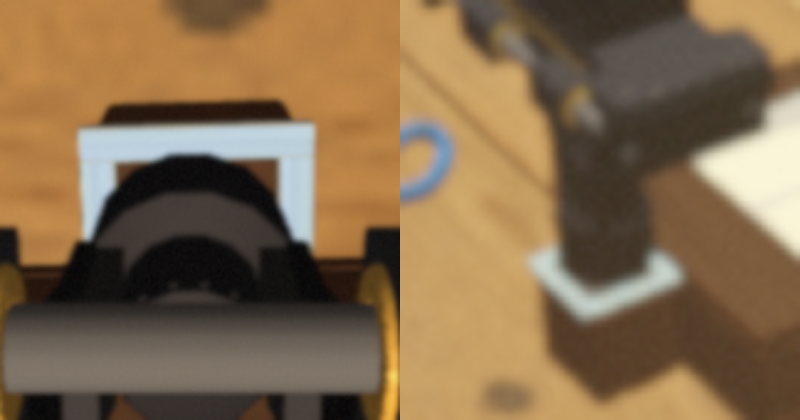

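The cap stands upright inside the hasp frame. The stop is hard: z stayed at 0.0923–0.0924 as the push rose from 9 to 20 N, which matches the expected seat at 0.0925. I'll hand it in.

```bash
python3 -c "
from cell import ctrl
print(ctrl.job_done()); s=ctrl.get_state(); print(s['time'],s['eef_pos'],s['force'],s['opening'])"
```

```text
the job is handed in; nothing more can be done
None
the job is handed in; nothing more can be done
```

The case is closed and the job is handed in at about 10.4 s of the 48 s; no verdict is reported.

**What I did:**
- I pressed the lid shut with closed fingers, reaching 38 N at z ≈ 0.060, and the hasp dropped round the stud.
- I then gripped the black cap by its knob with a 60 N grip and set it over the stud.
- I pressed it past the balls onto the collar and kept pushing.

**Last checks:**
- **Seating:** the tool height stayed at 0.0923–0.0924 while the push rose from 9 to 20 N, against an expected seat at 0.0925.
- **Grip and push:** the opening stayed at about 25 mm, so the knob is still held, with 20 N down at hand-in.
- **View:** the last pictures show the cap upright inside the hasp, with the lid still down.
- **Bystanders:** I touched none on purpose, but took no final measurement of their positions.

**What disagreed:** the cameras differed by 2–4 mm on the stud's y position. I used the wrist view, which compares the cap and stud directly, and the cap went on without jamming. About 6 N of sideways force (mostly −x) remained on the tool while pressing.

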